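Pull the trimming hood's sash shut with the hook pole

TASK

Take the short hook pole from its wooden rest, put its hook through the steel ring on the raised clear sash of the trimming hood, and pull the sash all the way down until the hood is shut. Then unhook the pole and lay it back in its rest the way it lay, sash still shut. Move the sash with the pole only, never with the hand, and leave the other things on the bench where they are.

Things in the scene. Friction and masses are not known exactly. Their poses are not given: they have to be found in the camera images.
- pole_grip (a point): Centre of the wooden handle (120 long, 16 wide, 24 high, mm) of the loose hook pole, 60 g. A 7 mm aluminium rod leaves its front end on the same centre line. x runs along the pole to the hook, z is up as it lies in the rest. It balances some 30 mm ahead of this point. At the start it lies in the rest, handle centre within 10 mm of the seat point.
- pole_bend (a point): The bend at the far end of the pole's rod, 170 mm ahead of the handle centre on the pole's centre line. Here the 7 mm rod turns square down (-z of the pole) and forms the hook: its prong ends 19.5 mm below this point. Axes as the pole's.
- ring (a point): Centre of the steel ring fixed to the sash. The ring stands upright, parallel to the sash: wire 7 mm thick, round hole 41 mm wide. x points level through the hole into the hood, y sideways, z up. The ring's plane is 38 mm in front of the pane; a stem at the ring's top holds it, the space behind the rest of the ring is free. 270 to 300 mm above the table at the start, 130 mm when shut.
- sash (a joint): Slide of the clear sash (272 wide, 165 high, aluminium edged), in m: 0 fully raised, grows downwards, 0.170 fully down at its stop (hood shut). Stays where it is left by friction; pulling down takes about 1 to 3 N, lifting 3 to 5 N.
- rest_seat (a point): Fixed wooden pole rest: where the handle's centre lies when home, 52 mm above the table. x runs along the pole to its hook end, z up. Two saddles, 12 mm thick, 47 mm ahead of and behind this point, have notches 22 mm wide, floor 12 mm below this point, flaring cheeks to 7 mm above it. Between them the handle is free for the fingers down to the foot, 44 mm below this point.
- hood: The fixed trimming hood, a clear dust box 320 wide, 250 deep, 384 high (mm); origin on the table under the middle of its front, x points into the hood. The ring is over y = 0, 44 mm in front of the origin; aluminium uprights stand at y = +-150 mm. Nothing in front of the ring is taller than 70 mm.
- pole: The same hook pole; origin under the handle's centre, 12 mm below it.
- cast_a: Bystander: white plaster tooth cast, 45 x 58 mm, 33 high; origin under its centre.
- cast_b: Bystander: the other white plaster tooth cast, same size.
- bowl: Bystander: green mixing bowl, 110 mm wide, 60 high; origin under its centre.
- tub: Bystander: white round tub, 70 mm wide, 40 high; origin under its centre.
- bottle: Bystander: white plastic bottle, 52 mm wide, 130 high; origin under its centre.
- carton: Bystander: cardboard carton, 70 x 110 mm, 55 high; origin under its centre.
- brush: Bystander: a brush lying flat on the bench near the robot; origin under its middle.
Things that resemble listed ones, but are neither listed nor needed, are in the scene too. Leave any black look-alike of the pole alone.

How it is judged:
By the outcome, as a careful person would: the job done as asked, in the order asked, and still so for the second after the job is handed in, with the robot touching nothing.
It also fails if it takes over 58 s, if anything falls off the work surface, if the arm or the gripper's body presses on something with over 40 N, if the wrist force passes 120 N, or if a joint passes its speed limit or range.

ROBOT

A 7-joint arm with a two-finger parallel gripper is mounted at the origin on the work surface. World frame = base frame: x ahead of the robot, y to its left, z up, the work surface at z = 0. Lengths are in m, angles in rad, forces in N, time in s.
With the tool pointing down it reaches from about 0.425 to 0.925 m from the base axis. Payload 6.8 kg.
Tool frame: the origin (TCP) lies between the finger pads; the fingertips stand 14 mm ahead of it and the grasp point (between the pads) lies 5 mm behind it (arm.finger_overhang is the distance from the TCP to the fingertips, in m); z points along the fingers, y is the line along which they close (so a half turn about z gives the same grasp; the last joint's range is limited). The gripper opens to 88 mm and grips with 3 to 60 N. Pads are 20 mm wide; open, the fingers measure 115 mm over their backs; the gripper's body (75 mm by 178 mm) begins 61 mm behind the grasp point.
Start: joints at [-0.108, 0.477, 0.022, 1.555, -0.011, 1.109, -0.083], TCP at [0.675, 0, 0.214] pointing down, gripper open.
Joint ranges: [-2.96, 2.96], [-0.34, 2.1], [-1.41, 1.46], [0.24, 2.44], [-1.37, 4.51], [0.17, 1.92], [-2.96, 2.96]. Speed limits (rad/s): [2.39, 2.39, 3.14, 3.14, 3.14, 3.14, 3.14].

INTERFACE

Orientations are given as a unit quaternion [x, y, z, w].
In Python, from plant import arm gives the robot as it stands.
- The arm moves only by the tool carry_out, never from a script. Its argument "increments" is a list that holds one entry, the list of rows, each a list of 5 numbers: the shift along the world's x, y, z in units of 300 mm (1.0 is 300 mm), then the turn about the world's z in units of pi/2 rad (1.0 is pi/2 rad), then the gripper's target within -1 to 1 (fully open at 1, half-way at 0, shut at -1). In form: [[[tx, ty, tz, spin, claw], ...]]. A call has 1 to 10 rows; each row is the pose to reach, as a shift and turn from the pose commanded when the call began; what a row does not reach only later rows make up. A row lasts 1/12 s, in which the tool goes at most 41.7 mm and 7.16 degrees, less where a joint would pass 70% of its speed; a pose out of reach is approached as far as the arm can. A call with a number of a shift or a turn outside -1 to 1 is refused whole. A call with a gripper value outside its range is refused whole. The fingers move at their own pace and stop on an object; "squeeze" is the grip in N (left out, the last holds). Time passes only in rows, so rows that repeat a pose let the fingers close. It gives the time, the measured TCP pose, the force, the opening and the grip force at its end, in the units of the state.
- arm.sense(): the state, without advancing time (a new reading comes with each control period).
- arm.get_image(name): name is "scene" or "side" or "wrist"; returns a dict with "img" (420x560x3 uint8, red, green, blue), "fx", "fy", "cx", "cy" (pixels), "distortion" ([k1, k2, p1, p2, k3] as OpenCV has them; the pictures are not rectified), "R" (3x3) and "t" (3): a world point X has camera coordinates R X + t. Camera axes: x right, y down, z forward; pixel columns grow to the right and rows downward; lengths in m; the calibration is good to about 2 mm. A picture is of the moment at which its call begins. There is no depth.
- arm.finish_job(): hands the job in; it is judged then, once.
The state is a dict: "time_s": time; "q": joint angles; "qd": joint speeds; "effort": joint torques, N m; "position": TCP position; "ee_rot": TCP orientation; "wrist_force": force on the tool from outside, world axes, zero at the start; "wrist_torque": the same for the moment, N m; "width": finger opening in m; "finger_force": force on a finger pad.
Only numpy, scipy, OpenCV 4.12 (cv2) and the standard library are available. Lean on these libraries where they do the work, as an engineer would, in place of code of your own. Each camera call takes 0.05 s, during which the arm holds its last target. There are 200 camera calls.

## Working session

There is one attempt and no reset: what is moved stays moved. The work goes in short steps, Python scripts to look and compute and a tool call to move; the robot and the scene stay as the last step left them, time stands still between calls to the robot, and variables do not carry over. Pictures are saved under pics/ and viewed, at most 10 in all, crops included, and the job is handed in when it is done.

Besides the shell and the picture viewer there is one more tool, called in YAML: its name, and indented under it one key for each argument. carry_out: Moves the arm, as the interface text tells. Its arguments: {"type":"object","properties":{"increments":{"type":"array","items":{"type":"array","items":{"type":"array","items":{"type":"number","minimum":-1,"maximum":1}}}},"squeeze":{"type":"number"}},"required":["increments"]}

```bash
mkdir -p pics; ls; cat > h.py <<'E'
import numpy as np, cv2, pickle
from plant import arm
def shot(n,f):
    d=arm.get_image(n); pickle.dump(d,open(f'pics/{f}.pkl','wb')); cv2.imwrite(f'pics/{f}.png',d['img'][:,:,::-1]); return d
def load(f): return pickle.load(open(f'pics/{f}.pkl','rb'))
def KD(d): return np.array([[d['fx'],0,d['cx']],[0,d['fy'],d['cy']],[0,0,1.]]),np.array(d['distortion'],float)
def ray(d,uv):
    K,D=KD(d); p=cv2.undistortPoints(np.array([[uv]],float),K,D)[0,0]
    R=np.array(d['R']);return -R.T@np.array(d['t']), R.T@np.array([p[0],p[1],1.])
def onz(d,uv,z):
    o,v=ray(d,uv); return o+v*(z-o[2])/v[2]
def tri(obs):
    A=np.zeros((3,3));b=np.zeros(3)
    for d,uv in obs:
        o,v=ray(d,uv);v=v/np.linalg.norm(v);P=np.eye(3)-np.outer(v,v);A+=P;b+=P@o
    X=np.linalg.solve(A,b); return X,[np.round(proj(d,X)-uv,1) for d,uv in obs]
def proj(d,X):
    K,D=KD(d); return cv2.projectPoints(np.array([X],float),cv2.Rodrigues(np.array(d['R'],float))[0],np.array(d['t'],float),K,D)[0][0,0]
def crop(f,x0,y0,x1,y1,s,out):
    im=load(f)['img'][y0:y1,x0:x1,::-1]; cv2.imwrite(f'pics/{out}.png',cv2.resize(im,None,fx=s,fy=s,interpolation=cv2.INTER_CUBIC))
E
python3 - <<'E'
from h import *
for n in('scene','side','wrist'): shot(n,n+'0')
a=np.hstack([load('scene0')['img'],load('side0')['img']])
for n in('scene0','side0','wrist0'):
    d=load(n);print(n,-np.array(d['R']).T@d['t'],d['fx'])
print(arm.sense())
E
```

```text
pics
scene0 [1.71655596 0.1077901  0.99579248] 450.90842533746564
side0 [ 1.31691077 -0.3305285   1.10829492] 498.4359994483985
wrist0 [0.67522043 0.06585332 0.38428783] 327.5435466702255
{'time_s': 0.15, 'q': array([-0.10811838,  0.47761619,  0.02234759,  1.5561775 , -0.0114817 ,
        1.10929811, -0.08312675]), 'qd': array([ 5.91262560e-06, -2.63671391e-03,  1.50687358e-04, -4.21981122e-03,
        2.78552238e-03,  1.67284166e-03, -3.59822367e-04]), 'effort': array([ 2.56581799e-03, -5.83290482e+01,  1.53667007e+00, -2.72875071e+01,
       -5.42110554e-02,  1.44432642e-02,  8.67239464e-05]), 'position': array([6.74541880e-01, 5.74656167e-07, 2.13320882e-01]), 'ee_rot': array([ 7.07100523e-01,  7.07112707e-01, -5.22673836e-04, -4.43444139e-04]), 'wrist_force': array([-0.48930054, -0.33183448,  0.27697836]), 'wrist_torque': array([-0.01063856, -0.0308735 ,  0.05049964]), 'finger_force': 0.0, 'width': 0.0876306213637295}
```

View pics/scene0.png

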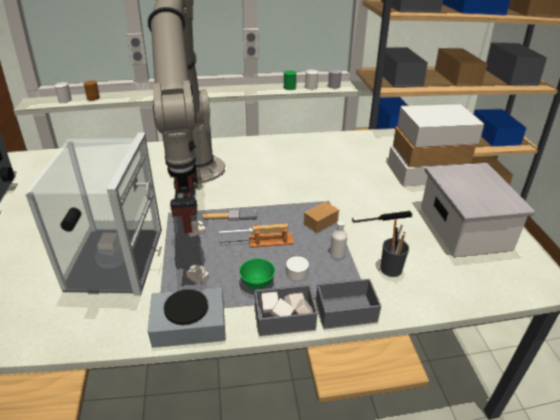

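View pics/side0.png

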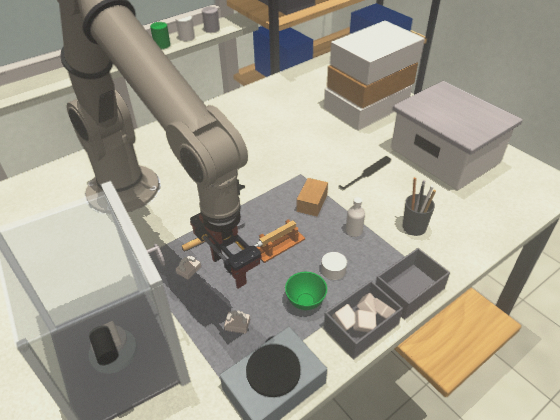

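The scene view shows the hood at left, about (100,210), with its front facing right (+y). The orange rest holds the wooden pole at (268,233), its rod running left to (222,232). The look-alikes are the brush at (230,215) and the black pole at (385,217). The side view shows the rest at (280,238), with the gripper hiding the rod. I'll enlarge the rest and the ring to confirm.

```bash
python3 - <<'E'
from h import *
crop('scene0',40,130,310,310,2.9,'c1')
a=load('side0')['img'][200:290,170:330,::-1]; b=load('wrist0')['img'][:,:,::-1]
a=cv2.resize(a,(480,270),interpolation=cv2.INTER_CUBIC); c=cv2.resize(load('side0')['img'][170:370,60:200,::-1],(320,457),interpolation=cv2.INTER_CUBIC)
o=np.zeros((600,800,3),np.uint8);o[:270,:480]=a;o[:457,480:]=c;o[270:,:440]=cv2.resize(b,(440,330));cv2.imwrite('pics/c2.png',o)
E
```

```text
(no output)
```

View pics/c1.png

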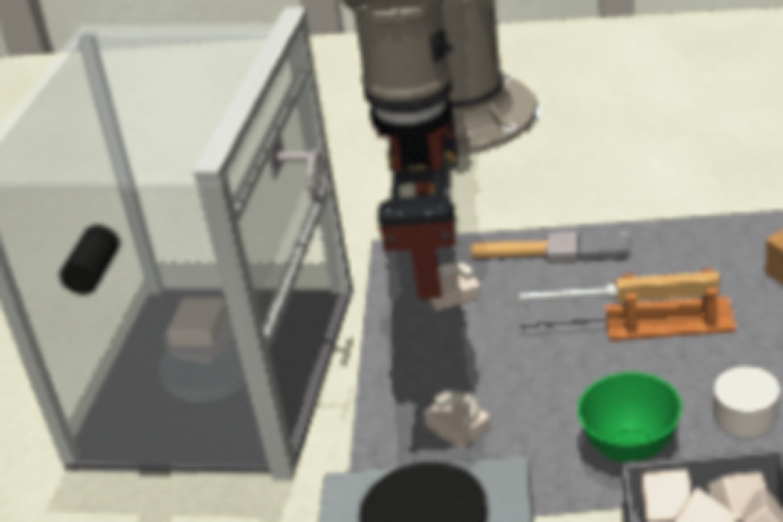

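View pics/c2.png

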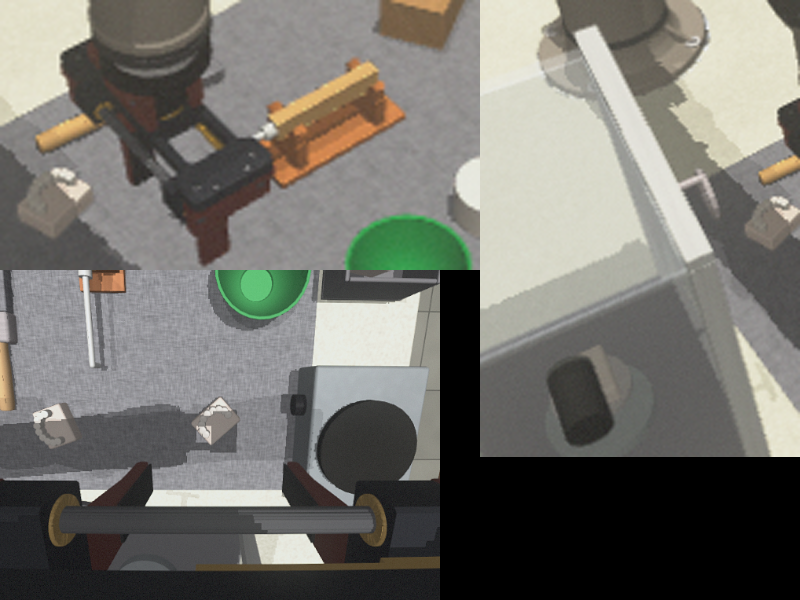

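```bash
python3 - <<'E'
from h import *
np.set_printoptions(precision=4,suppress=True)
s,d,w=load('scene0'),load('side0'),load('wrist0')
S=lambda u,v:(40+u/2.9,130+v/2.9)
D=lambda u,v:(60+(u-480)/2.286,170+v/2.286)
E=lambda u,v:(170+u/3,200+v/3)
W=lambda u,v:(u*1.273,(v-270)*1.273)
print('front',onz(s,S(617,289),.052),'back',onz(s,S(719,284),.052),'bend',onz(s,S(520,295),.052))
print('side back top edge mid',onz(d,E(368,69),.064),'front top mid',onz(d,E(274,125),.064))
print('wrist bend',onz(w,W(95,367),.052),'rod base',onz(w,W(85,277),.052))
print('ring',tri([(s,S(317,177)),(d,D(708,193))]))
print('uprights floor',onz(s,S(282,472),0),onz(s,S(350,290),0))
print('upright top near',onz(s,S(210,172),.384),onz(s,S(297,12),.384), onz(d,D(690,262),.384),onz(d,D(588,30),.384))
E
```

```text
front [0.5241 0.1925 0.052 ] back [0.5304 0.3114 0.052 ] bend [0.5207 0.0805 0.052 ]
side back top edge mid [0.5258 0.3049 0.064 ] front top mid [0.5279 0.1902 0.064 ]
wrist bend [0.5219 0.0791 0.052 ] rod base [0.5205 0.1809 0.052 ]
ring (array([ 0.5753, -0.111 ,  0.2693]), [array([ 0.3, -0.5]), array([-0.2,  0.8])])
uprights floor [ 0.7202 -0.1786  0.    ] [ 0.4182 -0.1285  0.    ]
upright top near [ 0.7372 -0.1711  0.384 ] [ 0.4319 -0.1299  0.384 ] [ 0.7304 -0.1844  0.384 ] [ 0.4174 -0.1323  0.384 ]
```

The crops confirm it. The pole is the pale-handled one in the orange rest, with a grey rod and white ferrule. The other candidates are the brush (grey bristles, lying flat) and the black pole on the bench. The ring hangs from its stem at scene pixel (149,191) and triangulates to z=0.269, close to the 270–300 mm given. The bend and handle lengths also fit (170 and 120 mm). I'll move above the pole for a closer look.

carry_out:
  increments:
    - [[-0.1,0.08,0.04,0,0.2],[-0.2,0.16,0.08,0,0.2],[-0.3,0.24,0.12,0,0.2],[-0.4,0.32,0.12,0,0.2],[-0.5,0.4,0.12,0,0.2],[-0.5,0.4,0.12,0,0.2],[-0.5,0.4,0.12,0,0.2],[-0.5,0.4,0.12,0,0.2]]

```text
time_s: 0.82
position: [0.5254, 0.1195, 0.2501]
ee_rot: [0.707, 0.707, 0.0, 0.0]
wrist_force: [0.5, -0.7, -0.4]
width: 0.0527
finger_force: 0.0
```

```bash
python3 - <<'E'
from h import *
for n in('scene','side','wrist'): shot(n,n+'1')
w=load('wrist1')['img'][:,:,::-1]
o=np.zeros((600,800,3),np.uint8);o[:330,:440]=cv2.resize(w,(440,330))
c=cv2.resize(load('scene1')['img'][160:220,120:180,::-1],(360,360),interpolation=cv2.INTER_CUBIC);o[:360,440:]=c
c=cv2.resize(load('side1')['img'][230:280,140:190,::-1],(240,240),interpolation=cv2.INTER_CUBIC);o[360:,440:680]=c
c=cv2.resize(load('side1')['img'][200:270,170:310,::-1],(440,220),interpolation=cv2.INTER_CUBIC);o[360:580,:440]=c
cv2.imwrite('pics/c3.png',o); s=arm.sense();print(s['position'],s['ee_rot'])
E
```

```text
[0.52593657 0.11872294 0.24979602] [ 7.07948669e-01  7.06263852e-01 -1.92636944e-04  1.29932364e-04]
```

View pics/c3.png

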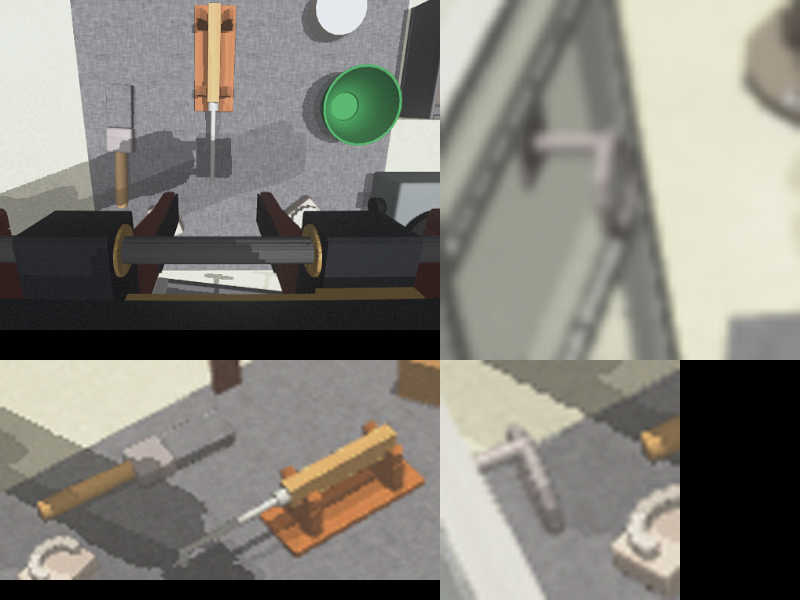

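The wrist view shows the handle from (214,4) to (213,102), with the rod tip at (212,178) in crop pixels. The ring is edge-on, at (615,183) in the scene crop and (535,480) in the side crop, with its stem at the top.

```bash
python3 - <<'E'
from h import *
np.set_printoptions(precision=4,suppress=True)
s,d,w=load('scene1'),load('side1'),load('wrist1')
S=lambda u,v:(120+(u-440)/6,160+v/6)
D=lambda u,v:(140+(u-440)/4.8,230+(v-360)/4.8)
G=lambda u,v:(170+u*140/440,200+(v-360)*140/440)
W=lambda u,v:(u*1.273,v*1.273)
print('ring c',tri([(s,S(615,183)),(d,D(535,480))]))
print('top',tri([(s,S(607,130)),(d,D(515,428))]))
print('bot',tri([(s,S(622,232)),(d,D(553,528))]))
print('wrist: back',onz(w,W(214,4),.064),'front',onz(w,W(213.5,102),.064),'rod base',onz(w,W(213,111),.052),'tip',onz(w,W(211.5,178),.052))
print('side: back',onz(d,G(390,431),.064),'front',onz(d,G(284,491),.064))
p=w['img'];print(-np.array(w['R']).T@w['t'])
# floor sash shadow etc: rest foot corners z=.008
print([onz(w,W(*c),.008)[:2] for c in [(195,5),(234,5),(195,111),(233,111)]])
E
```

```text
ring c (array([ 0.5779, -0.1115,  0.2718]), [array([ 0.1, -0.2]), array([-0.1,  0.3])])
top (array([ 0.5686, -0.1116,  0.2977]), [array([ 0.3, -0.5]), array([-0.2,  0.8])])
bot (array([ 0.5868, -0.1115,  0.2477]), [array([-0.1,  0.1]), array([ 0. , -0.2])])
wrist: back [0.5231 0.3102 0.064 ] front [0.5218 0.1918 0.064 ] rod base [0.5209 0.1798 0.052 ] tip [0.5181 0.0827 0.052 ]
side: back [0.5271 0.3092 0.064 ] front [0.5262 0.188  0.064 ]
[0.5266 0.1847 0.421 ]
[array([0.4952, 0.3286]), array([0.5513, 0.3285]), array([0.4921, 0.1793]), array([0.5516, 0.1792])]
```

carry_out:
  increments:
    - [[0,0.12,0,-0.01,0.2],[0,0.24,0,-0.01,0.2],[0,0.35,0,-0.01,0.2],[0,0.35,-0.1,-0.01,0.2],[0,0.35,-0.2,-0.01,0.2],[0,0.35,-0.3,-0.01,0.2],[0,0.35,-0.4,-0.01,0.2],[0,0.35,-0.48,-0.01,0.2],[0,0.35,-0.48,-0.01,0.2]]

```text
time_s: 1.72
position: [0.5226, 0.2224, 0.1009]
ee_rot: [0.713, 0.701, -0.004, -0.001]
wrist_force: [-1.3, -0.8, -0.3]
width: 0.0525
finger_force: 0.0
```

```bash
python3 - <<'E'
from h import *
shot('wrist','wrist2');w=load('wrist2')['img'][:,:,::-1]
o=np.zeros((420,800,3),np.uint8);o[:,:560]=w;shot('side','side2')
shot('scene','scene2');o[:240,560:]=cv2.resize(load('scene2')['img'][195:255,225:285,::-1],(240,240),interpolation=cv2.INTER_CUBIC)
cv2.imwrite('pics/c4.png',o)
E
```

```text
(no output)
```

View pics/c4.png

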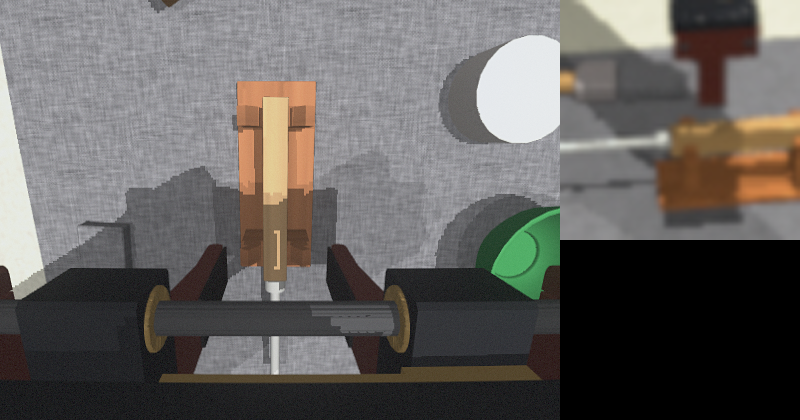

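The handle sits laterally midway between the fingers (col 275, fingers at 225 and 330), and its front end is at row 283. I'll check the along-axis position from this view.

```bash
python3 - <<'E'
from h import *
np.set_printoptions(precision=4,suppress=True)
w=load('wrist2')
print('back',onz(w,(275,97),.064),'front',onz(w,(274.5,282),.064),'foot',onz(w,(277,81),.008),arm.sense()['position'])
print('saddle rear top band',onz(w,(302,107),.059),onz(w,(302,127),.059),'front',onz(w,(302,230),.059),onz(w,(302,262),.059))
E
```

```text
back [0.5235 0.3114 0.064 ] front [0.521  0.1911 0.064 ] foot [0.5247 0.3289 0.008 ] [0.5262 0.2249 0.1069]
saddle rear top band [0.5401 0.3058 0.059 ] [0.5401 0.2939 0.059 ] front [0.5402 0.2267 0.059 ] [0.5403 0.2035 0.059 ]
```

carry_out:
  increments:
    - [[0,0,-0.1,0,0.2],[0,0,-0.197,0,0.2],[0,0,-0.197,0,0.2],[0,0,-0.197,0,0.2]]

```text
time_s: 2.2
position: [0.5254, 0.2249, 0.0478]
ee_rot: [0.713, 0.701, -0.0, -0.0]
wrist_force: [-0.4, -0.2, 0.9]
width: 0.0523
finger_force: 0.0
```

carry_out:
  increments:
    - [[0,0,0,0,-1],[0,0,0,0,-1],[0,0,0,0,-1],[0,0,0,0,-1],[0,0,0,0,-1],[0,0,0,0,-1],[0,0,0,0,-1],[0,0,0,0,-1]]
  squeeze: 58

```text
time_s: 2.87
position: [0.5243, 0.2251, 0.0474]
ee_rot: [0.713, 0.702, -0.0, -0.0]
wrist_force: [-3.3, -0.5, 5.9]
width: 0.0152
finger_force: 58.0
```

carry_out:
  increments:
    - [[0,0,0.05,0,-1],[0,0,0.12,0,-1],[0,0,0.22,0,-1],[0,0,0.33,0,-1],[0,0,0.44,0,-1],[0,0,0.55,0,-1],[0,0,0.66,0,-1],[0,0,0.76,0,-1],[0,0,0.76,0,-1]]

```text
time_s: 3.62
position: [0.5279, 0.2265, 0.2817]
ee_rot: [0.713, 0.701, 0.005, 0.002]
wrist_force: [1.3, 0.3, -0.4]
width: 0.0154
finger_force: 58.0
```

carry_out:
  increments:
    - [[0.03,-0.05,0,-0.02,-1],[0.06,-0.11,0,-0.04,-1],[0.1,-0.18,0,-0.06,-1],[0.14,-0.26,0,-0.084,-1],[0.18,-0.34,0,-0.084,-1],[0.22,-0.41,0,-0.084,-1],[0.25,-0.47,0,-0.084,-1],[0.268,-0.498,0,-0.084,-1],[0.268,-0.498,0,-0.084,-1],[0.268,-0.498,0,-0.084,-1]]

```text
time_s: 4.45
position: [0.605, 0.0748, 0.2738]
ee_rot: [0.758, 0.652, -0.001, -0.001]
wrist_force: [-0.3, 0.6, -0.5]
width: 0.0152
finger_force: 58.0
```

```bash
python3 - <<'E'
from h import *
for n in('scene','side','wrist'): shot(n,n+'3')
o=np.zeros((600,800,3),np.uint8)
o[:400,:400]=cv2.resize(load('scene3')['img'][155:235,130:210,::-1],(400,400),interpolation=cv2.INTER_CUBIC)
o[:400,400:]=cv2.resize(load('side3')['img'][210:310,130:230,::-1],(400,400),interpolation=cv2.INTER_CUBIC)
o[400:,:267]=cv2.resize(load('wrist3')['img'][:,:,::-1],(267,200))
cv2.imwrite('pics/c5.png',o);s=arm.sense();print(s['position'],s['ee_rot'],s['width'])
E
```

```text
[0.60475889 0.07721766 0.27464762] [ 7.56681913e-01  6.53783004e-01 -9.53751134e-05 -5.06714203e-04] 0.015345013119993187
```

View pics/c5.png

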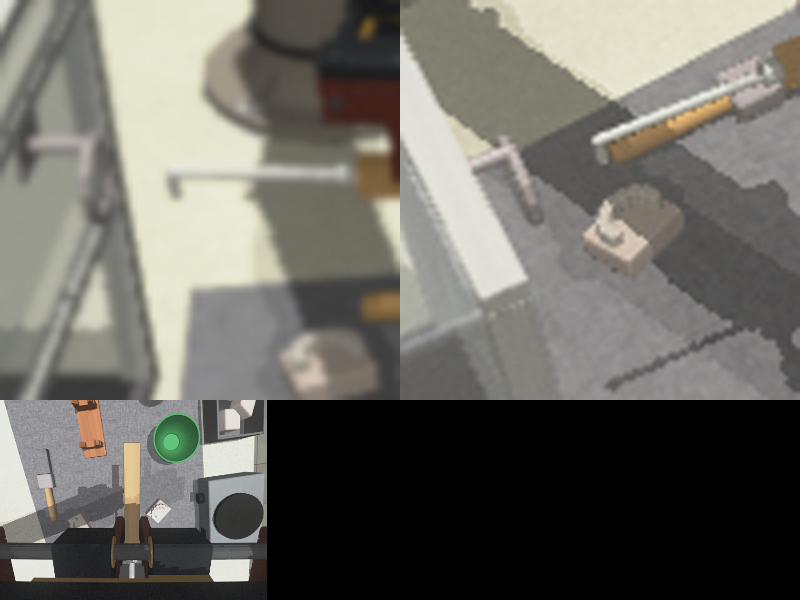

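The pole is held level and pointed at the ring. In crop pixels the bend is at scene (174,174) and side (598,141), and the ring centre is at scene (96,175) and side (522,179).

```bash
python3 - <<'E'
from h import *
np.set_printoptions(precision=4,suppress=True)
s,d=load('scene3'),load('side3')
S=lambda u,v:(130+u/5,155+v/5)
D=lambda u,v:(130+(u-400)/4,210+v/4)
def t(n,a,b):
    r=tri([(s,S(*a)),(d,D(*b))]);print(n,*r);return r[0]
b=t('bend',(175,174),(600,141)); t('prong tip',(176,197),(602,163))
r=t('ring',(96,175),(522,179)); t('ringtop',(86,128),(508,136)); t('ringbot',(106,222),(537,221))
f=t('rod base',(352,172),(762,72)); 
v=b-f;print('pole yaw',np.degrees(np.arctan2(v[1],v[0])),'pitch',np.degrees(np.arcsin(v[2]/np.linalg.norm(v))),np.linalg.norm(v))
# sash top/upright directions on hood
g=load('scene0');
n=np.array([-.15,-.989]);e=(r-b)[:2];print('along',e@n,'lateral(+x side)',e@np.array([.989,-.15]),'dz',r[2]-b[2])
E
```

```text
bend [ 0.5836 -0.0641  0.2746] [array([ 0.3, -0.4]), array([-0.1,  0.6])]
prong tip [ 0.5842 -0.0659  0.2585] [array([ 0.2, -0.3]), array([-0.1,  0.4])]
ring [ 0.581  -0.1107  0.2753] [array([ 0.1, -0.1]), array([-0. ,  0.2])]
ringtop [ 0.5781 -0.1113  0.3069] [array([ 0.3, -0.4]), array([-0.1,  0.6])]
ringbot [ 0.5853 -0.1097  0.2439] [array([-0.1,  0.1]), array([ 0. , -0.2])]
rod base [0.5903 0.0381 0.2704] [array([ 0. , -0.1]), array([-0. ,  0.1])]
pole yaw -93.78418834275999 pitch 2.335943834884871 0.10253841153596606
along 0.046393388283604446 lateral(+x side) 0.0044702080981771485 dz 0.0007433956408576248
```

carry_out:
  increments:
    - [[0.01,0,0.02,0,-1],[0.01,0,0.02,0,-1],[0.005,-0.04,0.02,0,-1],[0.0,-0.08,0.02,0,-1],[-0.004,-0.11,0.02,0,-1],[-0.007,-0.135,0.02,0,-1],[-0.009,-0.15,0.02,0,-1],[-0.01,-0.165,0.02,0,-1],[-0.01,-0.165,0.02,0,-1],[-0.01,-0.165,0.02,0,-1]]

```text
time_s: 5.43
position: [0.6024, 0.0261, 0.281]
ee_rot: [0.757, 0.653, 0.0, -0.0]
wrist_force: [0.2, 1.0, -1.2]
width: 0.0151
finger_force: 58.0
```

carry_out:
  increments:
    - [[-0.004,-0.025,0,0,-1],[-0.008,-0.053,0,0,-1],[-0.008,-0.053,0,0,-1],[-0.008,-0.053,0,0,-1]]

```text
time_s: 5.77
position: [0.6, 0.0092, 0.281]
ee_rot: [0.758, 0.652, -0.0, 0.0]
wrist_force: [0.6, 0.7, -0.9]
width: 0.0154
finger_force: 58.0
```

```bash
python3 - <<'E'
from h import *
for n in('scene','side'): shot(n,n+'4')
o=np.zeros((400,800,3),np.uint8)
o[:400,:400]=cv2.resize(load('scene4')['img'][165:215,125:175,::-1],(400,400),interpolation=cv2.INTER_CUBIC)
o[:400,400:]=cv2.resize(load('side4')['img'][225:285,135:195,::-1],(400,400),interpolation=cv2.INTER_CUBIC)
cv2.imwrite('pics/c6.png',o);s=arm.sense();print(s['position'],s['wrist_force'])
E
```

```text
[0.60004027 0.01031213 0.28100172] [ 0.10620462 -0.52528183 -1.62299236]
```

View pics/c6.png

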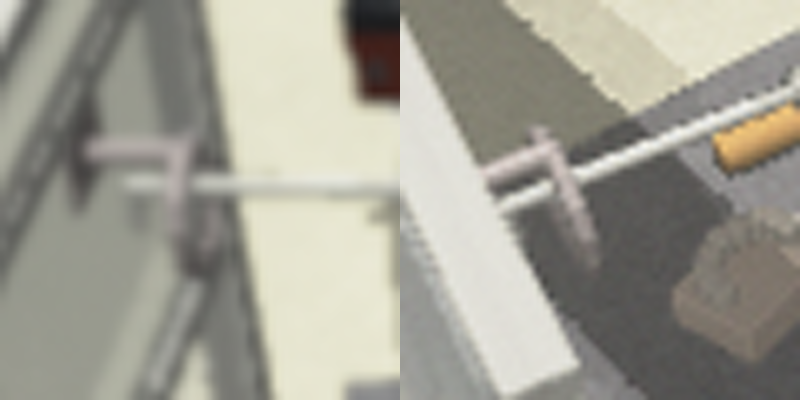

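The hook is through the ring, with the bend at (130,185) in the scene crop about half-way between ring (180) and pane (80). Now I'll pull down.

carry_out:
  increments:
    - [[0,0,-0.03,0,-1],[0,0,-0.06,0,-1],[0,0,-0.09,0,-1],[0,0,-0.12,0,-1],[0,0,-0.15,0,-1],[0,0,-0.18,0,-1],[0,0,-0.21,0,-1],[0,0,-0.24,0,-1],[0,0,-0.27,0,-1],[0,0,-0.3,0,-1]]

```text
time_s: 6.7
position: [0.6, 0.0103, 0.1901]
ee_rot: [0.757, 0.653, 0.0, -0.0]
wrist_force: [-0.3, 1.2, 0.5]
width: 0.0153
finger_force: 58.0
```

carry_out:
  increments:
    - [[0,0,-0.03,0,-1],[0,0,-0.06,0,-1],[0,0,-0.09,0,-1],[0,0,-0.12,0,-1],[0,0,-0.15,0,-1],[0,0,-0.18,0,-1],[0,0,-0.21,0,-1],[0,0,-0.24,0,-1],[0,0,-0.25,0,-1],[0,0,-0.25,0,-1]]

```text
time_s: 7.53
position: [0.5994, 0.0099, 0.1148]
ee_rot: [0.757, 0.653, -0.001, -0.0]
wrist_force: [-0.0, 0.2, -0.9]
width: 0.0155
finger_force: 58.0
```

```bash
python3 - <<'E'
from h import *
for n in('scene','side'): shot(n,n+'5')
o=np.zeros((400,800,3),np.uint8)
o[:400,:400]=cv2.resize(load('scene5')['img'][160:260,125:225,::-1],(400,400),interpolation=cv2.INTER_CUBIC)
o[:400,400:]=cv2.resize(load('side5')['img'][220:320,130:230,::-1],(400,400),interpolation=cv2.INTER_CUBIC)
cv2.imwrite('pics/c7.png',o);s=arm.sense();print(s['position'],s['wrist_force'])
E
```

```text
[0.60004399 0.00991757 0.11589582] [-0.2948382  -0.54619695 -0.40290887]
```

View pics/c7.png

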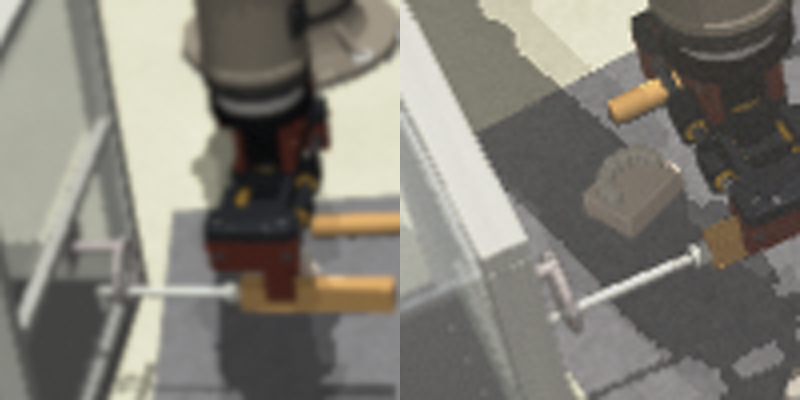

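The sash is following: the ring is at about (118,265) in the scene crop, with the rod on its lower rim. I'll go on to the stop and watch the force.

carry_out:
  increments:
    - [[0,0,-0.01,0,-1],[0,0,-0.02,0,-1],[0,0,-0.03,0,-1],[0,0,-0.03,0,-1],[0,0,-0.03,0,-1]]

```text
time_s: 8.05
position: [0.6003, 0.0102, 0.1071]
ee_rot: [0.757, 0.653, 0.0, 0.0]
wrist_force: [0.7, 0.6, 2.0]
width: 0.0156
finger_force: 58.0
```

carry_out:
  increments:
    - [[0,0,-0.01,0,-1],[0,0,-0.02,0,-1],[0,0,-0.03,0,-1],[0,0,-0.03,0,-1],[0,0,-0.03,0,-1]]

```text
time_s: 8.47
position: [0.6001, 0.0107, 0.0978]
ee_rot: [0.757, 0.653, 0.0, -0.0]
wrist_force: [0.8, 2.7, 3.2]
width: 0.0154
finger_force: 58.0
```

```bash
python3 - <<'E'
from h import *
for n in('scene','side'): shot(n,n+'6')
s=arm.sense();print(s['position'],s['wrist_force'],s['wrist_torque'])
# frame-to-frame image shift of ring region
for n in('scene','side'):
    a,b=[cv2.cvtColor(load(n+k)['img'],cv2.COLOR_RGB2GRAY) for k in '56']
    x,y=((134,196) if n=='scene' else (158,277)); T=a[y:y+40,x:x+22]
    if n=='scene': T=a[198:250,128:152]; x,y=128,198
    m=cv2.matchTemplate(b[y-15:y+75,x-12:x+45],T,cv2.TM_CCOEFF_NORMED);_,v,_,l=cv2.minMaxLoc(m);print(n,v,l[0]-12,l[1]-15)
E
```

```text
[0.60009506 0.01053571 0.09798487] [-0.29485155  1.99156498  3.67754794] [0.10852665 0.02323744 0.04826129]
scene 0.9763922095298767 0 1
side 0.8750422596931458 0 1
```

carry_out:
  increments:
    - [[0,0,-0.01,0,-1],[0,0,-0.02,0,-1],[0,0,-0.03,0,-1],[0,0,-0.03,0,-1],[0,0,-0.03,0,-1]]

```text
time_s: 8.98
position: [0.5998, 0.0103, 0.0886]
ee_rot: [0.757, 0.653, -0.0, -0.0]
wrist_force: [0.4, 2.3, 2.6]
width: 0.0153
finger_force: 58.0
```

```bash
python3 - <<'E'
from h import *
for n in('scene','side'): shot(n,n+'7')
s=arm.sense();print(s['position'],s['wrist_force'],s['wrist_torque'])
o=np.zeros((600,800,3),np.uint8)
for i,k in enumerate('567'):
    o[:300,i*266:i*266+240]=cv2.resize(load('scene'+k)['img'][185:260,120:180,::-1],(240,300),interpolation=cv2.INTER_CUBIC)
    o[300:,i*266:i*266+240]=cv2.resize(load('side'+k)['img'][260:335,150:210,::-1],(240,300),interpolation=cv2.INTER_CUBIC)
cv2.imwrite('pics/c8.png',o)
E
```

```text
[0.59986774 0.01019938 0.08881856] [0.38113056 2.76965    1.47099463] [ 0.16870612  0.02886269 -0.01558483]
```

View pics/c8.png

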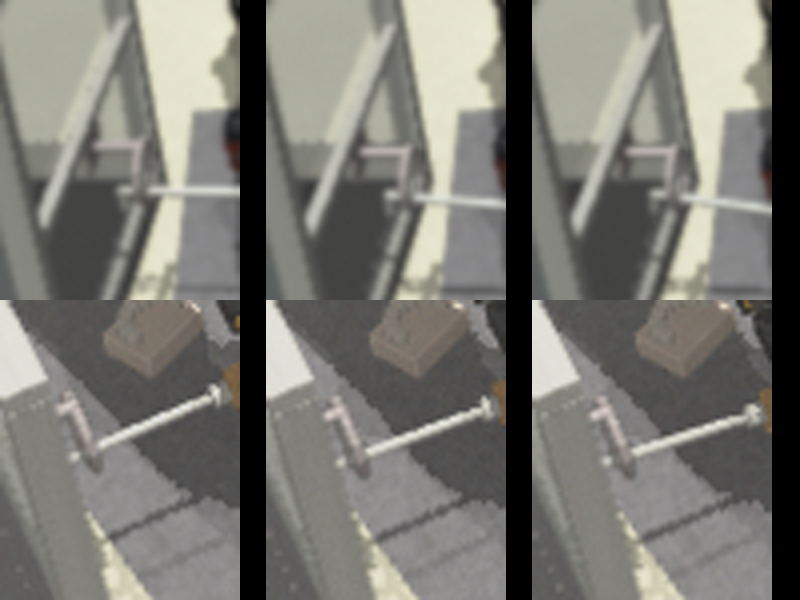

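The pole is now tilting in the grip, and the sash looks unchanged between the last two frames (top bar, ring). I'll check that numerically against the expected shut position.

```bash
python3 - <<'E'
from h import *
np.set_printoptions(precision=4,suppress=True)
def g(f):return cv2.cvtColor(load(f)['img'],cv2.COLOR_RGB2GRAY)
# subpixel tracking of sash top bar & ring stem
pts={'scene':[(131,240),(151,191),(144,221)],'side':[(165.5,283)]}
lk=dict(winSize=(9,9),maxLevel=2)
for n in pts:
    for p in pts[n]:
        for a,b in('56','67'):
            q,st,e=cv2.calcOpticalFlowPyrLK(g(n+a),g(n+b),np.array([[p]],np.float32),None,**lk)
            print(n,p,a+b,q[0,0]-p,st[0,0],round(float(e[0,0]),1))
s,d=load('scene7'),load('side7')
for z in(.13,.14):
    for x in(.577,):print('pred ring top/bot at',z,proj(s,[x,-.111,z+.027]),proj(s,[x,-.111,z-.027]),proj(d,[x,-.111,z+.027]),proj(d,[x,-.111,z-.027]))
print('meas',(157.3,221),(158.2,235),(166,284),(174.2,304))
b=tri([(s,(120+(652-532)/4,185+196/4)),(d,(150+(606-532)/4,260+161/4))]);print('bend',b)
E
```

```text
scene (131, 240) 56 [0.3802 1.4098] 1 3.5
scene (131, 240) 67 [-0.0035  0.0054] 1 0.4
scene (151, 191) 56 [0.2856 1.498 ] 1 3.8
scene (151, 191) 67 [0.0009 0.0035] 1 0.4
scene (144, 221) 56 [0.3521 1.5389] 1 5.1
scene (144, 221) 67 [-0.0014 -0.0005] 1 0.4
side (165.5, 283) 56 [0.5421 1.2847] 1 6.3
side (165.5, 283) 67 [ 0.0324 -0.0303] 1 1.3
pred ring top/bot at 0.13 [155.3101 221.3069] [157.9177 234.9673] [168.5665 286.8294] [172.3122 300.41  ]
pred ring top/bot at 0.14 [154.8178 218.7092] [157.4413 232.4836] [167.8459 284.2216] [171.6364 297.9569]
meas (157.3, 221) (158.2, 235) (166, 284) (174.2, 304)
bend (array([ 0.5944, -0.1272,  0.128 ]), [array([ 1. , -1.4]), array([-0.4,  2.3])])
```

The sash has not moved between the last frames and the ring matches z=0.130, so it is shut. Next I'll lift the hook to mid-hole and withdraw.

carry_out:
  increments:
    - [[0,0,0.02,0,-1],[0,0,0.04,0,-1],[0,0,0.06,0,-1],[0,0,0.073,0,-1],[0,0,0.073,0,-1],[0,0,0.073,0,-1]]

```text
time_s: 9.58
position: [0.6001, 0.01, 0.1112]
ee_rot: [0.757, 0.653, 0.0, 0.0]
wrist_force: [0.5, -0.8, 0.2]
width: 0.0154
finger_force: 58.0
```

```bash
cat >> h.py <<'E'
def g(f):return cv2.cvtColor(load(f)['img'],cv2.COLOR_RGB2GRAY)
def track(a,b):
    for p in[(131,240),(151,191)]:
        q,st,e=cv2.calcOpticalFlowPyrLK(g(a),g(b),np.array([[p]],np.float32),None,winSize=(9,9),maxLevel=2);print(p,q[0,0]-p,e[0,0])
E
python3 - <<'E'
from h import *
shot('scene','scene8');shot('side','side8');track('scene7','scene8');s=arm.sense();print(s['position'],s['wrist_force'])
# rod height in the picture: bright rod columns just outside the ring
for k in '78':
    a=g('scene'+k).astype(int)
    print(k,[int(np.argmax(a[225:245,c]))+225 for c in(166,170,174,178)],[int(np.argmax(a[210:245,c]))+210 for c in(149,150,151)])
E
```

```text
(131, 240) [ 0.00428772 -0.01521301] 0.49537036
(151, 191) [-0.00091553 -0.00515747] 0.35416666
[0.59976941 0.01011626 0.11069233] [ 0.31688592 -0.1585151  -0.59469679]
7 [235, 235, 236, 237] [222, 222, 222]
8 [230, 230, 231, 232] [222, 228, 228]
```

carry_out:
  increments:
    - [[0,0,0.005,0,-1],[0.003,0.02,0.005,0,-1],[0.006,0.04,0.005,0,-1],[0.009,0.06,0.005,0,-1],[0.012,0.08,0.005,0,-1],[0.012,0.08,0.005,0,-1]]

```text
time_s: 10.18
position: [0.6038, 0.0368, 0.1123]
ee_rot: [0.756, 0.654, 0.0, -0.0]
wrist_force: [-0.0, -0.2, -1.3]
width: 0.0152
finger_force: 58.0
```

```bash
python3 - <<'E'
from h import *
shot('scene','scene9');track('scene7','scene9');s=arm.sense();print(s['position'],s['wrist_force'])
E
```

```text
(131, 240) [ 0.        -0.0146637] 0.49498457
(151, 191) [0.00028992 0.00991821] 0.5787037
[0.60368904 0.03569906 0.11226901] [ 0.45455117  0.66668357 -0.86778997]
```

carry_out:
  increments:
    - [[0.008,0.05,0,0,-1],[0.016,0.11,0,0,-1],[0.024,0.17,0.03,0,-1],[0.02,0.22,0.1,0,-1],[0,0.3,0.18,0.02,-1],[-0.06,0.38,0.25,0.04,-1],[-0.13,0.46,0.27,0.06,-1],[-0.2,0.55,0.27,0.084,-1],[-0.24,0.61,0.27,0.084,-1],[-0.262,0.636,0.27,0.084,-1]]

```text
time_s: 11.07
position: [0.5227, 0.2295, 0.1938]
ee_rot: [0.711, 0.703, 0.001, -0.001]
wrist_force: [-0.6, 0.4, -1.4]
width: 0.0152
finger_force: 58.0
```

carry_out:
  increments:
    - [[0,0,-0.1,0,-1],[0,0,-0.2,0,-1],[0,0,-0.26,0,-1],[0,0,-0.26,0,-1],[0,0,-0.26,0,-1]]

```text
time_s: 11.48
position: [0.5249, 0.2243, 0.1147]
ee_rot: [0.713, 0.701, -0.001, -0.0]
wrist_force: [0.8, 0.7, -0.2]
width: 0.015
finger_force: 58.0
```

```bash
python3 - <<'E'
from h import *
np.set_printoptions(precision=4,suppress=True)
for n in('scene','side','wrist'): shot(n,n+'10')
track('scene7','scene10');s=arm.sense();print(s['position'],s['ee_rot'],s['wrist_force'])
# lateral centre of handle in wrist view vs before, on rows behind the fingers
for f in('wrist2','wrist10'):
    im=load(f)['img'].astype(int); h=cv2.cvtColor(load(f)['img'],cv2.COLOR_RGB2HSV)
    for r in(110,140,170,200):
        row=im[r];m=(row[:,0]-row[:,2]>35)&(row[:,1]-row[:,2]>20)&(abs(np.arange(560)-277)<50)
        x=np.where((h[r,:,0]>13)&(h[r,:,0]<25)&(h[r,:,1]>70)&(abs(np.arange(560)-277)<50))[0];print(f,r,x.min() if len(x) else 0,x.max() if len(x) else 0,end=' | ')
    print()
E
```

```text
(131, 240) [-0.005   0.1184] 3.4120371
(151, 191) [-0.0647 -0.1127] 4.3175154
[0.5264 0.2253 0.1169] [0.7129 0.7013 0.0013 0.0005] [-0.4932  0.6044 -0.6602]
wrist2 110 262 288 | wrist2 140 263 287 | wrist2 170 263 287 | wrist2 200 263 286 | 
wrist10 110 260 292 | wrist10 140 260 292 | wrist10 170 261 292 | wrist10 200 252 292 |
```

The pole is over the rest and aligned. I'll lower it until just before the tail touches, then ease the grip so the notches level the pole.

carry_out:
  increments:
    - [[0,0,-0.08,0,-1],[0,0,-0.14,0,-1],[0,0,-0.18,0,-1],[0,0,-0.18,0,-1]]
  squeeze: 58

```text
time_s: 11.97
position: [0.5241, 0.2245, 0.0601]
ee_rot: [0.713, 0.701, -0.001, -0.0]
wrist_force: [-0.7, 0.6, -0.9]
width: 0.0152
finger_force: 58.0
```

carry_out:
  increments:
    - [[0,0,-0.008,0,-1],[0,0,-0.016,0,-1],[0,0,-0.024,0,-1],[0,0,-0.032,0,-1],[0,0,-0.04,0,-1],[0,0,-0.045,0,-1],[0,0,-0.048,0,-1],[0,0,-0.048,0,-1],[0,0,-0.048,0,-1]]
  squeeze: 15

```text
time_s: 12.72
position: [0.525, 0.2262, 0.0494]
ee_rot: [0.712, 0.702, 0.001, -0.0]
wrist_force: [-8.9, -0.4, 16.5]
width: 0.0161
finger_force: 15.0
```

```bash
python3 - <<'E'
from h import *
np.set_printoptions(precision=4,suppress=True)
for n in('scene','side','wrist'): shot(n,n+'11')
s=arm.sense();print(s['position'],s['wrist_force'])
# handle yellow bbox and rod tip: compare with first scene picture
for f in('scene1','scene11'):
    im=load(f)['img'];h=cv2.cvtColor(im,cv2.COLOR_RGB2HSV)
    for c in(222,226,232,238,244,248): print(f,c,int(np.argmax(im[222:240,c].astype(int).sum(1)))+222,im[222:240,c].sum(1).max(),end=' | ')
    print('tip',[int(im[228:236,c].astype(int).sum(1).max()) for c in range(214,226)])
    m=(h[:,:,0]>14)&(h[:,:,0]<24)&(h[:,:,1]>90)&(h[:,:,2]>120);m[:222]=0;m[240:]=0;m[:,:246]=0;m[:,295:]=0;ys,xs=np.where(m);print(f,xs.min(),xs.max(),[int(ys[xs==c].min()) if (xs==c).any() else 0 for c in(255,260,280,285)])
E
```

```text
[0.525  0.2262 0.0494] [-8.3658 -0.8424 16.9673]
scene1 222 232 345 | scene1 226 232 349 | scene1 232 231 350 | scene1 238 230 583 | scene1 244 230 613 | scene1 248 230 569 | tip [319, 254, 207, 197, 243, 333, 357, 346, 345, 348, 349, 348]
scene1 253 287 [226, 226, 224, 224]
scene11 222 227 643 | scene11 226 227 642 | scene11 232 227 611 | scene11 238 227 580 | scene11 244 227 581 | scene11 248 227 520 | tip [362, 364, 370, 388, 457, 528, 541, 544, 553, 556, 557, 558]
scene11 253 287 [227, 0, 224, 224]
```

The force is 17 N up and −9 N in x, and the rod tip is still about 5 px high. The pole isn't seated, so I'll back off slightly and measure numerically (my picture views are used up).

carry_out:
  increments:
    - [[0,0,0.01,0,-1],[0,0,0.02,0,-1],[0,0,0.03,0,-1],[0,0,0.03,0,-1]]
  squeeze: 30

```text
time_s: 13.2
position: [0.5251, 0.225, 0.0565]
ee_rot: [0.713, 0.702, 0.0, 0.0]
wrist_force: [-2.7, -0.1, -0.4]
width: 0.0155
finger_force: 30.0
```

```bash
python3 - <<'E'
from h import *
np.set_printoptions(precision=4,suppress=True)
for n in('scene','side','wrist'): shot(n,n+'12')
s=arm.sense();print(s['position'],s['ee_rot'],s['wrist_force'],s['width'])
def seg(f):
    im=load(f)['img'];h=cv2.cvtColor(im,cv2.COLOR_RGB2HSV)
    w=load(f);print(f)
    for r in range(60,260,20):
        x=np.where((h[r,:,0]>=14)&(h[r,:,0]<=25)&(h[r,:,1]>70)&(abs(np.arange(560)-277)<60))[0]
        o=np.where((h[r,:,0]<13)&(h[r,:,1]>120)&(h[r,:,2]>60)&(abs(np.arange(560)-277)<80))[0]
        print(r,(x.min(),x.max()) if len(x) else '',(o.min(),o.max()) if len(o) else '',end=' | ')
    print()
for f in('wrist2','wrist11','wrist12'):seg(f)
for f in ('wrist11','wrist12'):
    im=load(f)['img']
    for r in(120,200): print(f,r,[tuple(int(k) for k in im[r,c]) for c in range(236,322,5)])
# rod line in scene
for f in('scene1','scene11','scene12'):
    im=load(f)['img'].astype(int).sum(2)
    print(f,[int(np.argmax(im[215:240,c]))+215 for c in range(216,252,4)],[int(im[215:240,c].max()) for c in range(210,224,2)])
E
```

```text
[0.5251 0.225  0.056 ] [0.7127 0.7015 0.0001 0.    ] [-4.2527 -0.9916 -0.4998] 0.016149381074534282
wrist2
60   | 80   | 100 (np.int64(262), np.int64(288)) (np.int64(238), np.int64(314)) | 120 (np.int64(263), np.int64(288)) (np.int64(237), np.int64(314)) | 140 (np.int64(263), np.int64(287)) (np.int64(239), np.int64(313)) | 160 (np.int64(263), np.int64(287)) (np.int64(239), np.int64(313)) | 180 (np.int64(262), np.int64(287)) (np.int64(239), np.int64(312)) | 200 (np.int64(263), np.int64(286)) (np.int64(240), np.int64(311)) | 220 (np.int64(263), np.int64(287)) (np.int64(240), np.int64(311)) | 240 (np.int64(244), np.int64(293)) (np.int64(241), np.int64(310)) | 
wrist11
60   | 80 (np.int64(227), np.int64(319)) (np.int64(232), np.int64(278)) | 100 (np.int64(230), np.int64(318)) (np.int64(223), np.int64(293)) | 120 (np.int64(259), np.int64(292)) (np.int64(219), np.int64(319)) | 140 (np.int64(225), np.int64(317)) (np.int64(247), np.int64(298)) | 160 (np.int64(226), np.int64(316)) (np.int64(225), np.int64(317)) | 180 (np.int64(227), np.int64(314)) (np.int64(248), np.int64(301)) | 200 (np.int6
[... 1637 characters left out ...]
72), (245, 225, 169), (180, 125, 89), (176, 121, 89), (173, 122, 89), (221, 155, 112), (221, 154, 110), (190, 187, 192)]
wrist12 200 [(135, 96, 71), (221, 153, 110), (129, 92, 69), (139, 98, 73), (139, 95, 72), (247, 235, 185), (245, 233, 181), (245, 233, 179), (245, 233, 183), (245, 231, 181), (244, 224, 168), (244, 224, 169), (229, 165, 119), (226, 160, 115), (223, 158, 115), (225, 159, 114), (163, 161, 167), (183, 181, 185)]
scene1 [238, 232, 232, 231, 231, 215, 230, 230, 230] [368, 367, 367, 361, 336, 357, 345]
scene11 [215, 227, 227, 227, 227, 227, 227, 227, 227] [480, 478, 475, 471, 491, 638, 643]
scene12 [215, 226, 226, 226, 226, 226, 226, 226, 226] [480, 479, 474, 471, 531, 574, 582]
```

The handle sits about 4 mm to +x of the rest's centre line (my grip had been off by that much). I'll shift −4 mm in x and lower again.

carry_out:
  increments:
    - [[-0.005,0,0.01,0,-1],[-0.013,0,0.01,0,-1],[-0.013,0,0,0,-1],[-0.013,0,-0.007,0,-1],[-0.013,0,-0.014,0,-1],[-0.013,0,-0.021,0,-1],[-0.013,0,-0.028,0,-1],[-0.013,0,-0.028,0,-1],[-0.013,0,-0.028,0,-1]]
  squeeze: 15

```text
time_s: 14.1
position: [0.5212, 0.225, 0.0474]
ee_rot: [0.713, 0.701, -0.0, -0.0]
wrist_force: [0.5, 0.5, 0.0]
width: 0.0156
finger_force: 15.0
```

```bash
cat >> h.py <<'E'
def rod(f):
    im=load(f)['img'].astype(int).sum(2)
    print(f,[int(np.argmax(im[218:240,c]))+218 for c in range(216,252,4)],[int(im[218:240,c].max()) for c in range(210,232,2)])
def rest(f):
    h=cv2.cvtColor(load(f)['img'],cv2.COLOR_RGB2HSV);w=load(f)['img'].astype(int)
    for r in(100,120,140,180,200,220):
        ok=abs(np.arange(560)-277)<60
        x=np.where((w[r,:,2]>150)&(w[r,:,0]-w[r,:,2]>45)&ok)[0]; o=np.where((w[r,:,0]-w[r,:,2]>45)&ok)[0]
        print(r,(x.min(),x.max()) if len(x) else '',(o.min(),o.max()) if len(o) else '',end=' | ')
    print()
E
python3 - <<'E'
from h import *
np.set_printoptions(precision=4,suppress=True)
for n in('scene','side','wrist'): shot(n,n+'13')
s=arm.sense();print(s['position'],s['wrist_force'],s['width'])
rod('scene13');rest('wrist2');rest('wrist13')
E
```

```text
[0.521  0.2251 0.0475] [-0.0822  0.7502 -0.8988] 0.01597277170268599
scene13 [239, 228, 228, 228, 228, 228, 228, 228, 227] [427, 423, 423, 423, 553, 602, 599, 595, 586, 585, 579]
100 (np.int64(263), np.int64(265)) (np.int64(237), np.int64(315)) | 120 (np.int64(264), np.int64(272)) (np.int64(237), np.int64(314)) | 140  (np.int64(238), np.int64(313)) | 180  (np.int64(239), np.int64(312)) | 200  (np.int64(240), np.int64(311)) | 220  (np.int64(240), np.int64(311)) | 
100 (np.int64(260), np.int64(292)) (np.int64(229), np.int64(326)) | 120 (np.int64(260), np.int64(292)) (np.int64(226), np.int64(329)) | 140 (np.int64(260), np.int64(293)) (np.int64(230), np.int64(324)) | 180 (np.int64(260), np.int64(292)) (np.int64(231), np.int64(323)) | 200 (np.int64(260), np.int64(292)) (np.int64(232), np.int64(322)) | 220 (np.int64(262), np.int64(263)) (np.int64(232), np.int64(321)) |
```

There's no contact now, but the rod is still about 3 px high, so the pole slid up in the fingers during the earlier push. I'll lower further until contact.

carry_out:
  increments:
    - [[0,0,-0.006,0,-1],[0,0,-0.012,0,-1],[0,0,-0.018,0,-1],[0,0,-0.018,0,-1],[0,0,-0.018,0,-1]]
  squeeze: 12

```text
time_s: 14.67
position: [0.5211, 0.225, 0.042]
ee_rot: [0.713, 0.702, -0.0, -0.0]
wrist_force: [-0.5, -0.2, -1.2]
width: 0.0158
finger_force: 12.0
```

```bash
python3 - <<'E'
from h import *
np.set_printoptions(precision=4,suppress=True)
for n in('scene','side','wrist'): shot(n,n+'14')
s=arm.sense();print(s['position'],s['wrist_force'],s['wrist_torque'],s['width'])
rod('scene1');rod('scene14');rest('wrist14')
E
```

```text
[0.5209 0.2251 0.0421] [ 0.1495  0.2685 -1.7507] [ 0.0136 -0.0484  0.0255] 0.015817383736379045
scene1 [238, 232, 232, 231, 231, 231, 230, 230, 230] [368, 367, 367, 361, 309, 357, 345, 349, 349, 349, 351]
scene14 [239, 231, 231, 231, 230, 230, 230, 230, 229] [427, 423, 424, 423, 492, 645, 636, 625, 607, 586, 550]
100 (np.int64(224), np.int64(293)) (np.int64(224), np.int64(331)) | 120 (np.int64(259), np.int64(293)) (np.int64(225), np.int64(331)) | 140 (np.int64(259), np.int64(293)) (np.int64(229), np.int64(326)) | 180 (np.int64(260), np.int64(293)) (np.int64(230), np.int64(324)) | 200 (np.int64(260), np.int64(292)) (np.int64(231), np.int64(324)) | 220 (np.int64(261), np.int64(261)) (np.int64(231), np.int64(322)) |
```

carry_out:
  increments:
    - [[0,0,-0.005,0,-1],[0,0,-0.01,0,-1],[0,0,-0.014,0,-1],[0,0,-0.014,0,-1]]

```text
time_s: 15.15
position: [0.5212, 0.2255, 0.0394]
ee_rot: [0.713, 0.702, 0.0, -0.0]
wrist_force: [-4.2, -1.2, 13.1]
width: 0.0159
finger_force: 12.0
```

```bash
python3 - <<'E'
from h import *
np.set_printoptions(precision=4,suppress=True)
for n in('scene','side','wrist'): shot(n,n+'15')
s=arm.sense();print(s['position'],s['wrist_force'],s['wrist_torque'],s['width'])
rod('scene15')
E
```

```text
[0.5212 0.2255 0.0394] [-5.0308 -0.6662 12.9181] [-0.2255  1.0322  0.0254] 0.015785107009860844
scene15 [239, 232, 231, 231, 231, 231, 230, 230, 230] [427, 423, 424, 423, 483, 577, 557, 591, 638, 626, 617]
```

It is seated: contact force is present and the rod line matches the start picture. I'll relieve the force and open.

carry_out:
  increments:
    - [[-0.004,0,0.004,0,-1],[-0.004,0,0.004,0,-1],[-0.004,0,0.004,0,0.2],[-0.004,0,0.004,0,0.2],[-0.004,0,0.004,0,0.2],[-0.004,0,0.004,0,0.2],[-0.004,0,0.004,0,0.2],[-0.004,0,0.004,0,0.2]]

```text
time_s: 15.97
position: [0.5199, 0.225, 0.0391]
ee_rot: [0.713, 0.702, -0.0, -0.0]
wrist_force: [-0.4, -0.3, -0.5]
width: 0.051
finger_force: 0.0
```

carry_out:
  increments:
    - [[0,0,0.06,0,0.2],[0,0,0.15,0,0.2],[0,0,0.27,0,0.2],[0,0,0.4,0,0.2],[0,-0.1,0.53,0,0.2],[0,-0.23,0.66,0,0.2],[0,-0.35,0.7,0,0.2],[0,-0.35,0.7,0,0.2],[0,-0.35,0.7,0,0.2]]

```text
time_s: 16.72
position: [0.5215, 0.1156, 0.2519]
ee_rot: [0.715, 0.699, 0.002, 0.002]
wrist_force: [-0.0, 0.4, 0.1]
width: 0.0529
finger_force: 0.0
```

```bash
python3 - <<'E'
from h import *
np.set_printoptions(precision=4,suppress=True)
for n in('scene','side','wrist'): shot(n,n+'16')
s=arm.sense();print(s['position'],s['wrist_force'],s['width'])
rod('scene1');rod('scene16')
# wrist1 and wrist16 taken from nearly the same pose: handle edges -> world
for f in('wrist1','wrist16'):
    d=load(f);h=cv2.cvtColor(d['img'],cv2.COLOR_RGB2HSV)
    m=(h[:,:,0]>=14)&(h[:,:,0]<=25)&(h[:,:,1]>50)&(h[:,:,2]>140);m[:,:245]=0;m[:,310:]=0;m[150:]=0
    n,l,st,c=cv2.connectedComponentsWithStats(m.astype(np.uint8));k=1+np.argmax(st[1:,4]);ys,xs=np.where(l==k)
    print(f,st[k],[onz(d,(xs[ys==r].mean(),r),.064)[:2] for r in(15,50,80,110,ys.max())])
    im=d['img'].astype(int)
    rr=[];
    for r in(160,180,200,215,222,228,234):
        c=im[r,250:290].sum(1);j=int(np.argmax(c));rr.append((r,250+j,int(c[j])))
    print(rr)
track('scene7','scene16')
def diff(a,b):
    D=cv2.absdiff(load(a)['img'],load(b)['img']).max(2);n,l,st,c=cv2.connectedComponentsWithStats((cv2.medianBlur(D,3)>40).astype(np.uint8));print([list(x) for x in st[1:] if x[4]>15])
diff('scene1','scene16');diff('side1','side16')
E
```

```text
[0.5195 0.121  0.2486] [0.9854 0.0865 0.1031] 0.052662205795159005
scene1 [238, 232, 232, 231, 231, 231, 230, 230, 230] [368, 367, 367, 361, 309, 357, 345, 349, 349, 349, 351]
scene16 [237, 232, 232, 231, 231, 230, 230, 230, 229] [364, 361, 365, 324, 297, 348, 347, 349, 348, 350, 347]
wrist1 [ 264    4   18  126 1969] [array([0.5231, 0.3013]), array([0.523 , 0.2695]), array([0.5223, 0.2411]), array([0.5211, 0.2118]), array([0.521 , 0.1926])]
[(160, 271, 704), (180, 270, 396), (200, 270, 379), (215, 269, 382), (222, 270, 391), (228, 253, 448), (234, 258, 428)]
wrist16 [ 267    8   16  126 1990] [array([0.5218, 0.3027]), array([0.5212, 0.2708]), array([0.5207, 0.2425]), array([0.5207, 0.2132]), array([0.5203, 0.19  ])]
[(160, 275, 700), (180, 275, 581), (200, 274, 382), (215, 274, 381), (222, 274, 381), (228, 289, 439), (234, 251, 437)]
(131, 240) [-0.0042  0.0888] 2.3996913
(151, 191) [-0.0521 -0.0863] 3.1840277
[[np.int32(209), np.int32(52), np.int32(12), np.int32(4), np.int32(22)], [np.int32(234), np.int32(75), np.int32(9), np.int32(21), np.int32(53)], [np.int32(223), np.int32(104),
[... 887 characters left out ...]
.int32(12), np.int32(9), np.int32(29)], [np.int32(239), np.int32(82), np.int32(13), np.int32(25), np.int32(78)], [np.int32(199), np.int32(108), np.int32(12), np.int32(43), np.int32(109)], [np.int32(240), np.int32(110), np.int32(9), np.int32(53), np.int32(134)], [np.int32(232), np.int32(169), np.int32(9), np.int32(5), np.int32(23)], [np.int32(239), np.int32(173), np.int32(26), np.int32(38), np.int32(120)], [np.int32(219), np.int32(177), np.int32(5), np.int32(19), np.int32(35)], [np.int32(225), np.int32(191), np.int32(13), np.int32(17), np.int32(66)], [np.int32(148), np.int32(249), np.int32(8), np.int32(4), np.int32(16)], [np.int32(172), np.int32(316), np.int32(5), np.int32(11), np.int32(23)]]
```

The pole lies within about 2 mm of where it started, level. The sash is still shut, and the only image changes are the arm, the sash and its shadow. Handing in.

```bash
python3 -c "
from plant import arm
print(arm.finish_job())"
```

```text
the job is handed in; nothing more can be done
None
```

The sash was pulled fully down with the hook pole and the hood is shut, and the pole is back in its rest within about 2 mm of where it lay; the job is handed in at about 17 s, though one off-centre lowering pressed the pole on the rest with about 17 N before I corrected it.

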